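# Click the contact bridge home and lock the lift lock's bolts

### The job

Push the red contact bridge along its slide on the lift lock until the spring detent snaps in and holds it fully home. Then turn the yellow bolt knob clockwise to its end stop, and after that the black bolt knob clockwise to its end stop. Leave the loose parts on the bench where they are.

Things in the scene. Friction and masses are not known exactly. Their poses are not given: they have to be found in the camera images.
- lock: Fixed aluminium lift lock on a dark plate 130 (x) x 370 (y) x 12. Origin: centre of the plate's underside, on the bench; the slide runs along y. Lock 76 x 200, its top (slide floor) 42 above the bench, two rails to 54; stop wall 58 high at y = 83 to 95. Ears at y = -138 and +138 (x = 0, top 24 high) each carry a bolt knob. Dark housing on the +x rail at y = 56: the spring detent.
- bridge (a joint): Travel in m of the red contact bridge along lock +y (roughly to the robot's left), towards the stop wall and detent: 0 = fully out, 0.060 = home; starts at 0 to 0.02. Slides easily to 0.046; there the sprung roller resists (about 8 N); past the crest at 0.0535 it snaps by itself to 0.060 and is held. Released between 0.046 and the crest, it is pushed back.
- bridge_tab (a point): Centre of the top of the red contact bridge's upright tab, 88 above the bench. The tab is 34 (lock x) x 14 (lock y, the travel direction) and stands 34 above the bridge's flat base, which is 42 (x) x 50 (y), centred under the tab, its top 54 above the bench. Moves with the bridge; axes are those of the lock.
- bolt_yellow (a joint): Turn in rad of the yellow bolt knob: grows clockwise seen from above; end stop at 1.45. It starts between 0 and 0.3 and stays where it is left.
- bolt_yellow_grip (a point): On the yellow knob's axis at the height to grip, 61 above the bench; turns with the knob. Its x axis runs along the knob's bar grip (42 long, 14 thick, 36 to 68 above the bench), which is along lock x when the joint reads 0. Below the bar is a 44 wide disc on a 68 wide base.
- bolt_black (a joint): Turn in rad of the black bolt knob: grows clockwise seen from above; end stop at 1.45. It starts between 0 and 0.3 and stays where it is left.
- bolt_black_grip (a point): On the black knob's axis at the height to grip; same shape as the yellow one. Which end of the lock each knob is at varies.
- roller_pin: Loose steel roller pin standing on a flange 22 wide, 36 high; origin under its centre. Leave alone.
- end_cap: Loose yellow plastic end cap, 34 x 34 x 24 high; origin under its centre. Leave alone.
- hook_latch: Loose chrome hook latch lying flat, about 35 x 72 x 14 high; origin under its shank's centre. Leave alone.

How it is judged:
By the outcome, as a careful person would: the job done as asked, in the order asked, and still so for the second after the job is handed in, with the robot touching nothing.
It also fails if it takes over 61 s, if anything falls off the work surface, if the arm or the gripper's body presses on something with over 40 N, if the wrist force passes 120 N, or if a joint passes its speed limit or range.

### The arm

A 6-joint arm with a two-finger parallel gripper is mounted at the origin on the work surface. World frame = base frame: x ahead of the robot, y to its left, z up, the work surface at z = 0. Lengths are in mm, angles in rad, forces in N, time in s.
With the tool pointing down it reaches from about 275 to 725 mm from the base axis. Payload 15.9 kg.
Tool frame: the origin (TCP) lies between the finger pads; the fingertips stand 8 mm ahead of it and the grasp point (between the pads) lies 11 mm behind it; z points along the fingers, y is the direction in which the jaws open and shut (so a half turn about z gives the same grasp; the last joint's range is limited). The gripper opens to 85 mm and grips with 20 to 120 N. Pads are 22 mm wide; open, the fingers measure 114 mm over their backs; the gripper's body (76 mm by 85 mm) begins 54 mm behind the grasp point. The pads swing forward as they close: fully open they stand 13 mm farther back than shut.
Start: joints at [1.192, 0.213, -0.034, 1.323, 0, 1.571], TCP at [184.896, 464.542, 239.306] pointing down, gripper open.
Joint ranges: [-2.98, 2.98], [-0.74, 1.72], [-1.14, 1.35], [-2.1, 2.04], [-1.57, 1.44], [-3.14, 3.14]. Speed limits (rad/s): [1.89, 1.89, 2.39, 2.57, 3.14, 3.14].

### API

Orientations are given as a unit quaternion [x, y, z, w].
In Python, from workcell import bot, imaging, workorder gives the robot as it stands.
- The arm moves only by the tool send_rows, never from a script. Its argument "targets" is one flat list of numbers, 4 for each row, row after row: the shift along the tool's x, y, z in mm, then the turn about the tool's z in rad. In form: [dx, dy, dz, roll, dx, dy, dz, roll, ...]. A call has 1 to 10 rows; each row shifts and turns the commanded pose from where the row before left it, along the tool's axes as they then stand; what a row does not reach is not made up. A row lasts 1/8 s, in which the tool goes at most 62.5 mm and 10.7 degrees, less where a joint would pass 70% of its speed; a pose out of reach is approached as far as the arm can. A call is refused whole if a number of a shift passes 62.5 or a number of a turn 0.188, either way. A call with a gripper value outside its range is refused whole. "grip" is the finger opening in mm, from 0 to 85.4, set as the call begins (left out, the last holds). The fingers move at their own pace and stop on an object; "force" is the grip in N (left out, the last holds). Time passes only in rows, so rows that do not move let the fingers close. It gives the time, the measured TCP pose, the force and the opening at its end, in the units of the state.
- bot.get_state(): the state, without advancing time (a new reading comes with each control period).
- imaging.capture(name): name is "scene" or "top" or "wrist"; returns (picture, depth): 420x560x3 uint8, red, green, blue; 420x560 float32, mm along the optical axis (not along the pixel's ray), 0 where there is no reading.
- imaging.camera_info(name): a dict with "camera_matrix" (3x3 intrinsics, pixels), "dist" ([k1, k2, p1, p2, k3] as OpenCV has them; the pictures are not rectified), "cam_to_world" (4x4, takes a point from camera to world coordinates); the wrist camera has in their place "T_tool_cam" (4x4, takes a point from camera to tool coordinates, whose origin is the TCP and whose axes are the flange's). Camera axes: x right, y down, z forward; pixel columns grow to the right and rows downward; lengths in mm; the calibration is good to about 2 mm. A picture is of the moment at which its call begins: read the wrist's pose just before it. camera_info takes no time and is no camera call.
- workorder.job_done(): hands the job in, once; it reports no verdict.
The state is a dict: "time_s": time; "joint_positions": joint angles; "qvel": joint speeds; "tau": joint torques, N m; "eef_pos": TCP position; "eef_rot": TCP orientation; "wrist_force": force on the tool from outside, world axes, zero at the start; "ft_torque": the same for the moment, N m; "grip_width": opening from 0.0 (shut) to 1.0 (fully open).
Only numpy, scipy, OpenCV 4.12 (cv2) and the standard library are available. Lean on these libraries where they do the work, as an engineer would, in place of code of your own. Each camera call takes 0.05 s, during which the arm holds its last target. There are 200 camera calls.

## Working session

There is one attempt and no reset: what is moved stays moved. The work goes in short steps, Python scripts to look and compute and a tool call to move; the robot and the scene stay as the last step left them, time stands still between calls to the robot, and variables do not carry over. Pictures are saved under pics/ and viewed, about 8 in all and at most 12, crops included, and the job is handed in when it is done.

Besides the shell and the picture viewer there is one more tool, called after ">>>" as name(argument=value, ...) on one line, values as JSON. send_rows: Moves the arm, as the interface text tells. Its arguments: {"type":"object","properties":{"targets":{"type":"array","items":{"type":"number"}},"grip":{"type":"number"},"force":{"type":"number"}},"required":["targets"]}

```bash
mkdir -p pics; cat > h.py <<'E'
import numpy as np, cv2
from workcell import bot, imaging, workorder
from scipy.spatial.transform import Rotation as R
def cap(n,f=None):
    s=bot.get_state(); p,d=imaging.capture(n); i=imaging.camera_info(n)
    if 'cam_to_world' in i: T=np.array(i['cam_to_world'])
    else:
        A=np.eye(4);A[:3,:3]=R.from_quat(s['eef_rot']).as_matrix();A[:3,3]=s['eef_pos'];T=A@np.array(i['T_tool_cam'])
    if f: cv2.imwrite('pics/'+f,cv2.cvtColor(p,cv2.COLOR_RGB2BGR)); np.savez('pics/'+f+'.npz',p=p,d=d,T=T,K=np.array(i['camera_matrix']),dist=np.array(i['dist']))
    return np.load('pics/'+f+'.npz') if f else (p,d,T)
def ray(c,u,v):
    x=cv2.undistortPoints(np.array([[[u,v]]],float),c['K'],c['dist'])[0,0]
    return c['T'][:3,:3]@np.array([x[0],x[1],1]), c['T'][:3,3]
def atz(c,u,v,z):
    r,o=ray(c,u,v); return o+r*(z-o[2])/r[2]
def cloud(c):
    d=c['d'];v,u=np.mgrid[:d.shape[0],:d.shape[1]]
    x=cv2.undistortPoints(np.stack([u.ravel(),v.ravel()],1).astype(float)[:,None],c['K'],c['dist'])[:,0]
    P=np.c_[x,np.ones(len(x))]*d.ravel()[:,None]
    P=P@c['T'][:3,:3].T+c['T'][:3,3]; P[d.ravel()==0]=np.nan
    return P.reshape(*d.shape,3)
E
python3 - <<'E'
from h import *
c=cap('top','top1.png');cap('scene','sc1.png')
print(bot.get_state())
print(c['T'].round(3),c['K'])
E
```

```text
{'time_s': 0.1, 'joint_positions': array([ 1.19198346e+00,  2.13323254e-01, -3.50118256e-02,  1.32353076e+00,
       -4.12940854e-06,  1.57081009e+00]), 'qvel': array([-0.00037267, -0.00165463,  0.00221628, -0.00118845,  0.00155223,
       -0.00070749]), 'tau': array([ 5.38818804e-04, -6.87244749e+01,  4.87810171e+01,  1.20355128e-02,
        6.68590133e-05,  1.01200712e-05]), 'eef_pos': array([184.79041913, 464.25111133, 238.85136986]), 'eef_rot': array([ 1.88282708e-01,  9.82114726e-01, -5.25581679e-04, -9.86502643e-05]), 'wrist_force': array([-0.1734173 ,  0.25556355,  0.75836878]), 'ft_torque': array([ 0.02274391, -0.02531817, -0.00452149]), 'grip_width': 0.9946405853618103}
[[-9.00000e-02 -9.75000e-01  2.03000e-01  3.74330e+02]
 [-9.96000e-01  8.70000e-02 -2.10000e-02  4.11630e+01]
 [ 3.00000e-03 -2.05000e-01 -9.79000e-01  1.02727e+03]
 [ 0.00000e+00  0.00000e+00  0.00000e+00  1.00000e+00]] [[522.56905011   0.         276.15023985]
 [  0.         522.56905011 207.74421361]
 [  0.           0.           1.        ]]
```

View pics/top1.png

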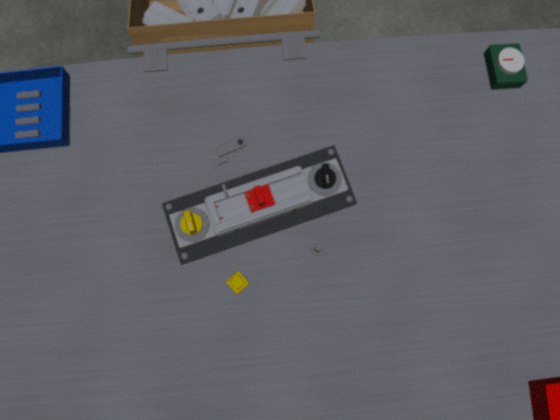

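View pics/sc1.png

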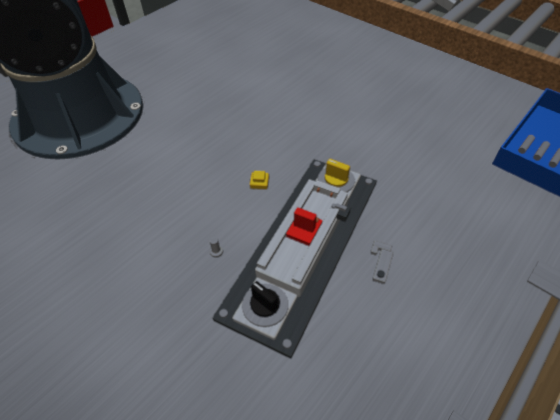

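The top view shows the lock plate with corners near (163,204), (333,146), (356,203) and (181,263). Yellow is at (191,222), black at (324,178) and the bridge at (260,197). I'll enlarge the crop and compute positions.

```bash
python3 - <<'E'
from h import *
c=np.load('pics/top1.png.npz')
im=cv2.imread('pics/top1.png')[140:270,155:365]
cv2.imwrite('pics/crop1.png',cv2.resize(im,None,fx=3.8,fy=3.8,interpolation=cv2.INTER_CUBIC))
P=cloud(c)
hsv=cv2.cvtColor(c['p'],cv2.COLOR_RGB2HSV);h,s,v=cv2.split(hsv)
box=np.zeros(h.shape,bool);box[140:268,160:360]=1
def fit(n,m,axis=None):
    Q=P[m];Q=Q[~np.isnan(Q[:,0])];
    r=cv2.minAreaRect(Q[:,:2].astype(np.float32));print(n,len(Q),'mean',Q.mean(0).round(1),'rect',np.round(r[0],1),np.round(r[1],1),round(r[2],2))
z=np.nan_to_num(P[...,2])
print('bench z',np.nanmedian(P[300:400,200:400,2]))
fit('plate',box&(z>8)&(z<17)&(v<100))
red=box&((h<8)|(h>172))&(s>150)
ye=box&(h>20)&(h<35)&(s>150)&(np.arange(420)[:,None]<250)
fit('redtop',red&(z>80));fit('redbase',red)
fit('yeltop',ye&(z>60));fit('blacktop',box&(z>60)&(np.arange(560)[None]>300))
for k in range(30,100,5): print(k,(box&(z>k)&(z<k+5)).sum(),end='; ')
for n,q in dict(a=(163,204),b=(333,146),c=(356,203),d=(181,263)).items(): print(n,atz(c,*q,12).round(1))
E
```

```text
bench z -0.7579062313820941
plate 4672 mean [590.9  53.8  11.5] rect [611.5  52.2] [386.9 243.1] 89.27
redtop 134 mean [597.4  49.4  86.8] rect [598.5  49.2] [32.8 14.3] 13.39
redbase 517 mean [597.3  49.8  62.7] rect [599.2  50.2] [41.4 47.7] 14.01
yeltop 144 mean [564.4 185.3  66.9] rect [564.1 185.6] [40.7 13.8] 11.26
blacktop 162 mean [631.4 -81.4  66.9] rect [632.7 -81.7] [14.1 42.5] 89.15
30 495; 35 814; 40 1308; 45 224; 50 1579; 55 486; 60 94; 65 256; 70 28; 75 3; 80 17; 85 113; 90 11; 95 0; a [613.1 243.4  12. ]
b [ 703.2 -108.    12. ]
c [ 580.7 -140.4   12. ]
d [492.3 213.7  12. ]
```

View pics/crop1.png

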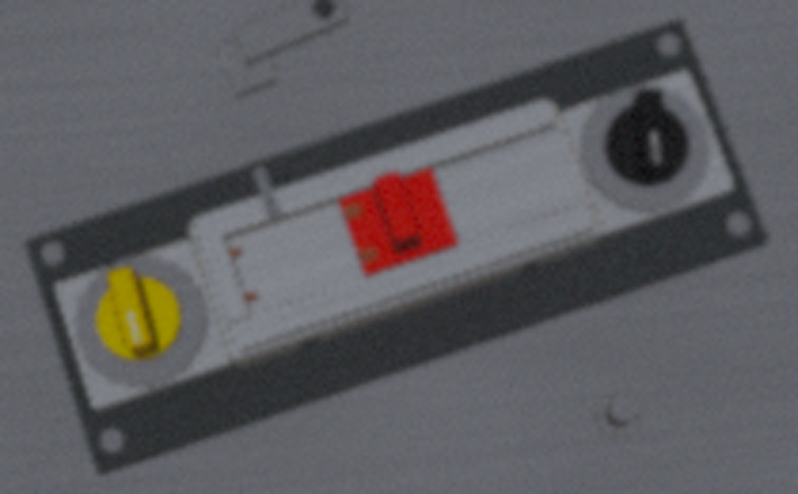

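The crop confirms the layout: yellow at the +y end and black at the -y end. Lock centre is about (597, 52) and yaw about 14.2°. Bridge travel is near 0, and the knobs read about 0.05 (yellow) and 0.26 (black). I'll close the fingers and go to the -y side of the tab.

>>> send_rows(targets=[0, 0, 0, -0.157, 0, 0, 0, -0.157, 0, 0, 0, -0.157, 0, 0, 0, -0.156, -25, -44.5, 0, 0, -25, -44.5, 0, 0, -25, -44.5, 0, 0, -25, -44.5, 0, 0, -25, -44.5, 0, 0, -25, -44.5, 0, 0], grip=0, force=40)

```text
time_s: 1.35
eef_pos: [396.7, 241.1, 239.2]
eef_rot: [-0.124, 0.992, -0.0, -0.0]
wrist_force: [1.0, 1.5, 0.3]
grip_width: -0.003
```

>>> send_rows(targets=[-25, -44.5, 0, 0, -25, -44.5, 0, 0, -25, -44.5, 0, 0, -25, -44.5, 0, 0, -25, -44.5, 0, 0, -24, -45, 0, 0, 0, 0, 0, 0, 0, 0, 0, 0])

```text
time_s: 2.35
eef_pos: [605.7, 20.1, 238.9]
eef_rot: [-0.124, 0.992, 0.0, -0.0]
wrist_force: [-0.8, -0.4, -0.5]
grip_width: -0.0
```

```bash
cat >> h.py <<'E'
def lf(s=None):
    s=s or bot.get_state();M=R.from_quat(s['eef_rot']).as_matrix();p=s['eef_pos']
    print('t',round(s['time_s'],2),'p',p.round(1),'yhead',np.degrees(np.arctan2(M[1,1],M[0,1])).round(2),'tilt',M[2].round(4),'F',s['wrist_force'].round(1),'Tz',round(s['ft_torque'][2],2),'w',round(s['grip_width'],3))
    for n,q in dict(push=(606.2,18.7,72),tab=(598.5,49.2,72),yel=(564,185.8,50),blk=(631.5,-81.6,50)).items(): print(n,'dtool',(M.T@(np.array(q)-p)).round(1))
E
python3 - <<'E'
from h import *
lf();cap('wrist','w1.png')
E
```

```text
t 2.35 p [605.7  20.1 238.9] yhead 104.21 tilt [ 9.e-04  4.e-04 -1.e+00] F [-0.8 -0.4 -0.5] Tz -0.02 w -0.0
push dtool [ -0.4  -1.5 166.9]
tab dtool [ -0.4  29.9 166.9]
yel dtool [ -0.5 170.8 188.9]
blk dtool [  -0.3 -105.   188.8]
```

View pics/w1.png

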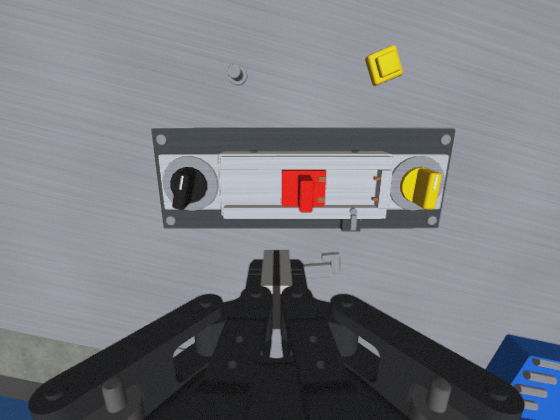

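The wrist view shows the fingertips near (276,265), the tab at (306,193), black at (188,185) and yellow at (422,186). I'll cross-check positions with this image.

```bash
cat > m.py <<'E'
from h import *
import sys
def meas(f):
    c=np.load(f'pics/{f}.npz')
    P=cloud(c);h,s,v=cv2.split(cv2.cvtColor(c['p'],cv2.COLOR_RGB2HSV));z=np.nan_to_num(P[...,2]);X=np.nan_to_num(P[...,0]);Y=np.nan_to_num(P[...,1])
    def fit(n,m):
        Q=P[m]
        if len(Q)<20: print(n,'few');return
        r=cv2.minAreaRect(Q[:,:2].astype(np.float32));ce,sz,a=r
        a=a if sz[0]>sz[1] else a-90
        q=np.array(ce)-(597.3,52.2);L=np.array([q@(.969,.245),q@(-.245,.969)])
        print(n,len(Q),'c',np.round(ce,1),'sz',np.round(sz,1),'longhead',round(a,1),'z',Q[:,2].mean().round(1),'lockxy',L.round(1))
    red=((h<8)|(h>172))&(s>150)&(abs(X-598)<120)&(abs(Y-52)<150)
    fit('tab',red&(z>81)&(z<93)); fit('redall',red&(z>48)&(z<93))
    for n,x,y in (('yel',564,185.8),('blk',631.5,-81.6)): fit(n,(z>62)&(z<73)&(np.hypot(X-x,Y-y)<28))
if len(sys.argv)>1: meas(sys.argv[1])
E
python3 m.py w1.png; python3 m.py top1.png
```

```text
tab 407 c [596.2  49.8] sz [33.  12.7] longhead 15.5 z 86.8 lockxy [-1.6 -2.1]
redall 1580 c [597.3  50. ] sz [43.3 48.1] longhead -75.8 z 62.9 lockxy [-0.6 -2.1]
yel 495 c [562.2 185.5] sz [41.9 14. ] longhead 12.1 z 66.4 lockxy [ -1.4 137.8]
blk 481 c [629.8 -81.2] sz [14.6 41.1] longhead -0.2 z 66.4 lockxy [  -1.1 -137.2]
tab 130 c [598.5  49.2] sz [32.8 14.3] longhead 13.4 z 87.0 lockxy [ 0.4 -3.2]
redall 517 c [599.2  50.2] sz [41.4 47.7] longhead -76.0 z 62.7 lockxy [ 1.4 -2.5]
yel 163 c [564.7 185.7] sz [40.7 13.9] longhead 11.4 z 67.1 lockxy [  1.1 137.4]
blk 159 c [632.7 -81.7] sz [14.1 42.5] longhead -0.9 z 67.0 lockxy [   1.5 -138.5]
```

>>> send_rows(targets=[0, -2, 40, 0, 0, 0, 40, 0, 0, 0, 40, 0, 0, 0, 30, 0, 0, 0, 17, 0, 0, 0, 0, 0])

```text
time_s: 3.15
eef_pos: [605.2, 18.9, 71.6]
eef_rot: [-0.124, 0.992, 0.0, -0.001]
wrist_force: [-0.3, -0.4, -0.6]
grip_width: 0.002
```

```bash
python3 -c "
from h import *
lf()"
```

```text
t 3.15 p [605.2  18.9  71.6] yhead 104.3 tilt [ 1.9e-03  5.0e-04 -1.0e+00] F [-0.3 -0.4 -0.6] Tz -0.04 w 0.002
push dtool [-0.9 -0.5 -0.4]
tab dtool [-1.  31.  -0.3]
yel dtool [ -1.3 171.9  21.7]
blk dtool [  -0.7 -103.9   21.6]
```

>>> send_rows(targets=[0, 8, 0, 0, 0, 8, 0, 0, 0, 8, 0, 0, 0, 8, 0, 0, 0, 8, 0, 0, 0, 8, 0, 0, 0, 4, 0, 0, 0, 0, 0, 0])

```text
time_s: 4.15
eef_pos: [593.5, 68.7, 72.2]
eef_rot: [-0.124, 0.992, 0.0, -0.0]
wrist_force: [0.1, 0.4, -0.3]
grip_width: 0.002
```

>>> send_rows(targets=[0, 3, 0, 0, 0, 2, 0, 0, 0, 0, 0, 0])

```text
time_s: 4.53
eef_pos: [592.5, 73.3, 72.2]
eef_rot: [-0.124, 0.992, 0.0, -0.0]
wrist_force: [0.2, -0.0, -0.3]
grip_width: 0.001
```

```bash
python3 -c "
from h import *
from m import meas
lf();cap('wrist','w2.png');meas('w2.png');cap('top','t2.png');meas('t2.png')"
```

```text
t 4.53 p [592.5  73.3  72.2] yhead 104.22 tilt [ 1.e-04  2.e-04 -1.e+00] F [ 0.2 -0.  -0.3] Tz -0.01 w 0.001
push dtool [  0.1 -56.3   0.2]
tab dtool [  0.1 -24.8   0.2]
yel dtool [-1.000e-01  1.161e+02  2.230e+01]
blk dtool [   0.2 -159.7   22.2]
tab 1320 c [580.9  91.6] sz [24.2 14.1] longhead 14.7 z 86.5 lockxy [-6.3 42.2]
redall 4415 c [585.6  93.4] sz [42.1 49.2] longhead -75.8 z 65.3 lockxy [-1.2 42.8]
yel 1964 c [562.3 185. ] sz [42. 15.] longhead 12.6 z 66.3 lockxy [ -1.3 137.3]
blk 415 c [630.2 -74.9] sz [41.7  4. ] longhead 0.1 z 63.8 lockxy [   0.7 -131.3]
tab few
redall few
yel few
blk 157 c [632.2 -82. ] sz [42.1 14.9] longhead 0.8 z 66.9 lockxy [   0.9 -138.6]
```

>>> send_rows(targets=[0, 2, 0, 0, 0, 2, 0, 0, 0, 2, 0, 0, 0, 2, 0, 0, 0, 2, 0, 0, 0, 0, 0, 0])

```text
time_s: 5.38
eef_pos: [591.4, 77.1, 72.6]
eef_rot: [-0.122, 0.993, -0.006, 0.001]
wrist_force: [9.0, -45.5, -0.3]
grip_width: -0.003
```

```bash
python3 -c "
from h import *
from m import meas
lf();cap('wrist','w3.png');meas('w3.png')"
```

```text
t 5.38 p [591.4  77.1  72.6] yhead 103.98 tilt [ 1.000e-04 -1.130e-02 -9.999e-01] F [  9.  -45.5  -0.3] Tz -0.01 w -0.003
push dtool [ -0.2 -60.2   1.3]
tab dtool [ -0.1 -28.8   0.9]
yel dtool [  0.3 112.3  21.3]
blk dtool [  -0.6 -163.4   24.4]
tab 1250 c [580.6  94.2] sz [25.4 14.1] longhead 14.6 z 86.5 lockxy [-5.9 44.8]
redall 4353 c [586.5  95.9] sz [45.3 49.2] longhead -75.7 z 64.8 lockxy [ 0.2 45. ]
yel 1983 c [562.2 185.3] sz [41.8 15.3] longhead 11.5 z 66.3 lockxy [ -1.4 137.6]
blk 213 c [630.4 -74.4] sz [ 2.5 40.5] longhead -1.5 z 63.2 lockxy [   1.  -130.8]
```

View pics/w3.png

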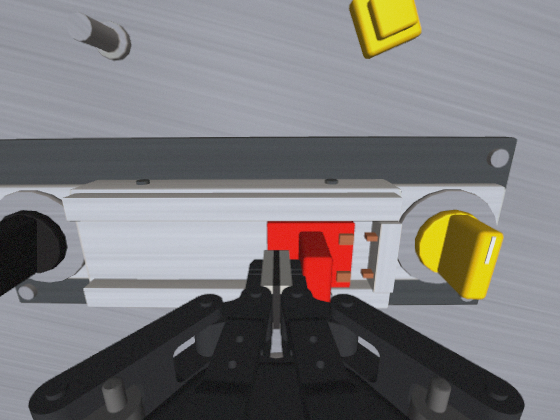

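The picture shows the tab against the right finger at (315,265). The bridge stopped about 13 mm short and the force is 46 N, more than the detent should need. I'll check where the contact is before pushing further.

```bash
python3 -c "
from h import *
s=bot.get_state();print(s['wrist_force'],s['ft_torque'])
f=s['wrist_force'];t=s['ft_torque'];print('lever',np.cross(f,t*1000)/(f@f))
for n in ('w1.png','w2.png','sc1.png'):
  c=np.load(f'pics/{n}.npz');P=cloud(c).reshape(-1,3);q=P[:,:2]-(597.3,52.2);L=np.c_[q@[.969,.245],q@[-.245,.969],P[:,2]]
  for lo,hi in ((15,25),(25,32),(32,44),(44,54),(54,64)):
    m=(L[:,0]>lo)&(L[:,0]<hi)&(abs(L[:,1]-56)<14)&(L[:,2]<110);
    k=L[m]; 
    if len(k): t=k[k[:,2]>k[:,2].max()-4]; print(n,lo,hi,len(k),'zmax',np.percentile(k[:,2],[50,90,100]).round(1),'y',t[:,1].min().round(1),t[:,1].max().round(1))
"
```

```text
[  9.14952621 -45.42692819  -1.03179559] [-8.69790911 -1.67188112 -0.03249864]
lever [-1.15773632e-01  4.31571377e+00 -1.91034828e+02]
w1.png 15 25 269 zmax [44.7 54.3 59.4] y 51.9 58.8
w1.png 25 32 145 zmax [53.5 60.7 62.5] y 52.2 58.5
w1.png 32 44 204 zmax [53.5 61.2 62.2] y 52.2 58.9
w1.png 44 54 118 zmax [52.8 57.6 62. ] y 52.6 58.5
w1.png 54 64 40 zmax [11.2 12.2 12.4] y 42.0 51.3
w2.png 15 25 247 zmax [52.9 53.8 58.3] y 56.2 69.0
w2.png 25 32 3 zmax [53.1 53.3 53.4] y 67.3 69.4
sc1.png 15 25 53 zmax [43.1 54.9 58.5] y 46.1 69.8
sc1.png 25 32 55 zmax [55.2 58.7 63. ] y 52.2 57.4
sc1.png 32 44 165 zmax [53.4 61.8 64.1] y 51.8 59.3
sc1.png 44 54 178 zmax [46.4 55.8 64.4] y 51.8 58.9
sc1.png 54 64 79 zmax [12.8 13.8 15. ] y 42.2 69.5
```

```bash
python3 - <<'E'
from h import *
cap('scene','sc2.png')
im=cv2.imread('pics/sc2.png')[120:300,220:420];cv2.imwrite('pics/sc2c.png',cv2.resize(im,None,fx=3.3,fy=3.3,interpolation=cv2.INTER_CUBIC));lf()
E
```

```text
t 5.47 p [591.4  77.1  72.6] yhead 103.97 tilt [ 1.000e-04 -1.110e-02 -9.999e-01] F [  8.8 -45.5  -0.3] Tz -0.06 w -0.005
push dtool [ -0.3 -60.3   1.2]
tab dtool [ -0.2 -28.8   0.9]
yel dtool [  0.3 112.3  21.3]
blk dtool [  -0.6 -163.5   24.4]
```

View pics/sc2c.png

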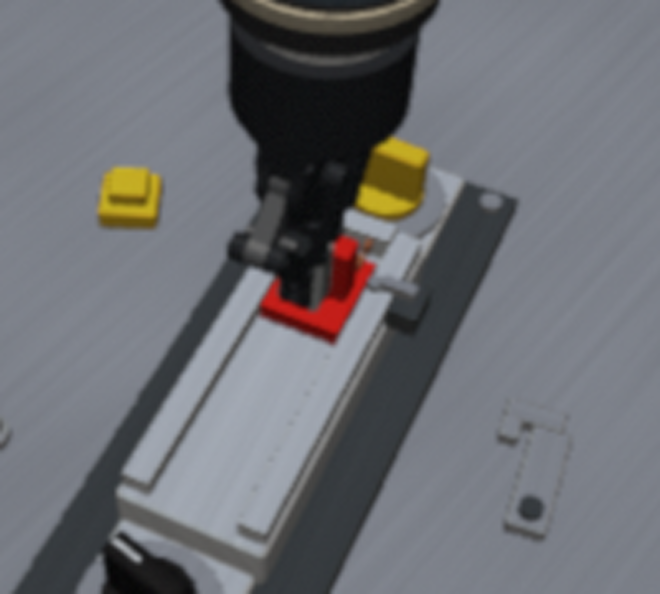

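The scene view shows the roller arm beside the tab's front corner and nothing else in the way. I'll ease off in small steps to see how the force behaves.

>>> send_rows(targets=[0, -3, 0, 0, 0, 0, 0, 0])

```text
time_s: 5.72
eef_pos: [591.0, 79.2, 72.4]
eef_rot: [-0.123, 0.992, -0.0, 0.0]
wrist_force: [0.2, -4.9, 0.9]
grip_width: -0.0
```

>>> send_rows(targets=[0, -2, 0, 0, 0, 0, 0, 0])

```text
time_s: 5.98
eef_pos: [591.3, 78.2, 72.3]
eef_rot: [-0.124, 0.992, 0.0, -0.0]
wrist_force: [0.4, 0.6, 0.5]
grip_width: 0.001
```

>>> send_rows(targets=[0, -1, 0, 0, 0, 0, 0, 0])

```text
time_s: 6.22
eef_pos: [591.5, 77.2, 72.3]
eef_rot: [-0.124, 0.992, 0.0, -0.0]
wrist_force: [0.7, 0.8, -0.1]
grip_width: -0.001
```

>>> send_rows(targets=[0, -2, 0, 0, 0, 0, 0, 0])

```text
time_s: 6.48
eef_pos: [592.0, 75.0, 72.3]
eef_rot: [-0.124, 0.992, -0.0, -0.0]
wrist_force: [0.3, -0.3, 0.7]
grip_width: 0.002
```

```bash
python3 -c "
from h import *
from m import meas
lf();cap('wrist','w4.png');meas('w4.png')
print(np.array(imaging.camera_info('wrist')['T_tool_cam']).round(2))"
```

```text
t 6.47 p [592.   75.   72.3] yhead 104.21 tilt [ 0. -0. -1.] F [ 0.3 -0.3  0.7] Tz -0.02 w 0.002
push dtool [  0.1 -58.    0.3]
tab dtool [  0.1 -26.6   0.3]
yel dtool [ -0.  114.3  22.3]
blk dtool [   0.2 -161.5   22.3]
tab 1405 c [580.   95.1] sz [24.6 18.5] longhead 11.7 z 86.4 lockxy [-6.3 45.8]
redall 4743 c [584.1  99. ] sz [42.2 49. ] longhead -75.3 z 65.7 lockxy [-1.3 48.6]
yel 1958 c [562.1 185.2] sz [41.3 15. ] longhead 11.7 z 66.3 lockxy [ -1.5 137.5]
blk 214 c [630.2 -74.5] sz [ 2.4 40.1] longhead -0.6 z 63.2 lockxy [   0.8 -130.9]
[[   0.     -0.95   -0.3    79.78]
 [   1.      0.      0.     -0.16]
 [  -0.     -0.3     0.95 -133.69]
 [   0.      0.      0.      1.  ]]
```

```bash
python3 - <<'E'
import cv2
im=cv2.imread('pics/w4.png')[150:320,200:460];cv2.imwrite('pics/w4c.png',cv2.resize(im,None,fx=3,fy=3,interpolation=cv2.INTER_CUBIC))
E
```

```text
(no output)
```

View pics/w4c.png

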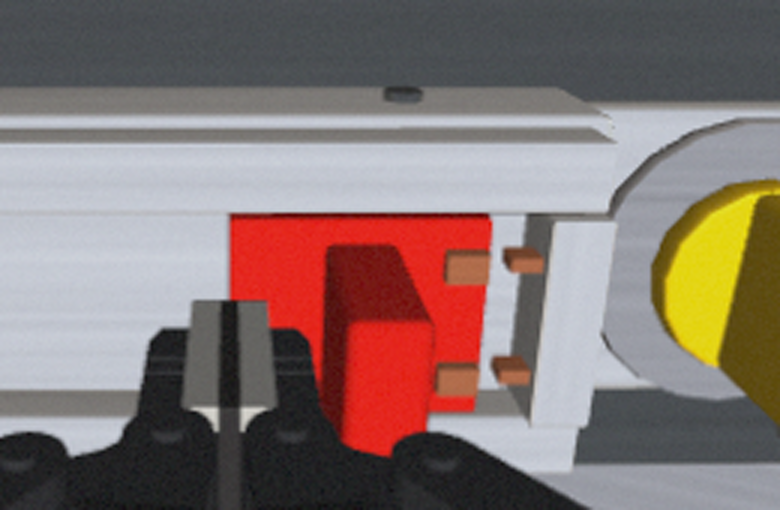

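The bridge is now at lock y ≈ 48.6, or 50.7 mm of travel, and the fingers are clear of it. It stuck and then broke away as I eased off. I'll lower the fingers a little and push again in small steps, watching the force.

>>> send_rows(targets=[0, 0, 3, 0, 0, 2, 0, 0, 0, 2, 0, 0, 0, 1, 0, 0, 0, 0, 0, 0])

```text
time_s: 7.15
eef_pos: [590.8, 80.2, 69.4]
eef_rot: [-0.124, 0.992, 0.0, 0.0]
wrist_force: [-0.3, 0.3, 0.7]
grip_width: -0.004
```

>>> send_rows(targets=[0, 1, 0, 0, 0, 1, 0, 0, 0, 0, 0, 0])

```text
time_s: 7.52
eef_pos: [590.3, 82.1, 69.3]
eef_rot: [-0.124, 0.992, 0.0, -0.0]
wrist_force: [0.5, 0.2, -0.3]
grip_width: 0.002
```

>>> send_rows(targets=[0, 1, 0, 0, 0, 1, 0, 0, 0, 0, 0, 0])

```text
time_s: 7.9
eef_pos: [589.8, 84.0, 69.3]
eef_rot: [-0.124, 0.992, 0.0, -0.0]
wrist_force: [-0.2, 0.4, 0.1]
grip_width: 0.002
```

```bash
python3 -c "
from h import *
from m import meas
lf();cap('wrist','w5.png');meas('w5.png')"
```

```text
t 7.9 p [589.8  84.   69.3] yhead 104.23 tilt [ 1.e-04  2.e-04 -1.e+00] F [-0.2  0.4  0.1] Tz -0.03 w 0.002
push dtool [  0.1 -67.3  -2.7]
tab dtool [  0.1 -35.9  -2.7]
yel dtool [ -0.  105.   19.3]
blk dtool [   0.3 -170.8   19.2]
tab 1347 c [577.  103.7] sz [22.7 17.7] longhead 13.7 z 86.4 lockxy [-7.  54.9]
redall 4707 c [581.9 108.1] sz [42.2 50.5] longhead -75.9 z 65.3 lockxy [-1.2 57.9]
yel 1998 c [562.4 184.9] sz [41.6 14.4] longhead 11.6 z 66.2 lockxy [ -1.3 137.2]
blk few
```

The bridge reads lock y 57.9, which is home at about 60 mm, and it moved 4 mm ahead of the fingers, so it snapped. Next is yellow: retract, rise, open to 32 mm and move above the knob.

>>> send_rows(targets=[0, -5, 0, 0, 0, 0, -30, 0, 0, 0, -30, 0, 0, 28, 0, 0, 0, 28, 0, 0, 0, 28, 0, 0, 0, 26, 0, 0, 0, 0, 0, 0.042, 0, 0, 0, 0], grip=32)

```text
time_s: 9.07
eef_pos: [564.1, 185.6, 129.3]
eef_rot: [-0.103, 0.995, -0.0, -0.0]
wrist_force: [0.3, -0.0, -0.8]
grip_width: 0.372
```

```bash
python3 -c "
from h import *
from m import meas
lf();cap('wrist','w6.png');meas('w6.png')"
```

```text
t 9.07 p [564.1 185.6 129.3] yhead 101.84 tilt [ 1.e-04 -1.e-04 -1.e+00] F [ 0.3 -0.  -0.8] Tz 0.02 w 0.372
push dtool [  -7.  -172.    57.3]
tab dtool [  -5.7 -140.5   57.3]
yel dtool [ 0.   0.2 79.3]
blk dtool [ -11.2 -275.3   79.3]
tab 1099 c [581.8 107.7] sz [33.3 14.5] longhead 14.1 z 86.3 lockxy [-1.4 57.6]
redall 3424 c [582.1 107.3] sz [42.  49.7] longhead -76.1 z 67.1 lockxy [-1.2 57.1]
yel 1013 c [561.9 186.2] sz [41.3 13.7] longhead 11.4 z 66.5 lockxy [ -1.5 138.5]
blk few
```

View pics/w6.png

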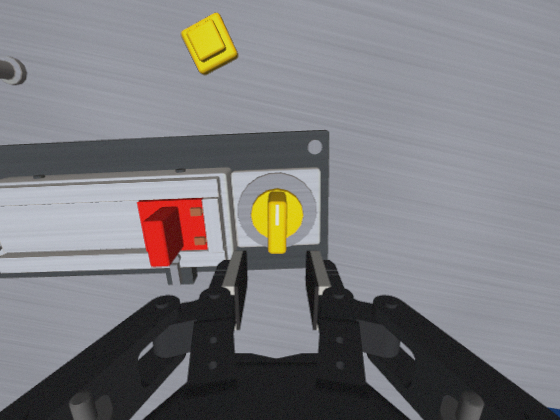

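The picture shows the bridge home against the wall contacts at (205,225), and the yellow bar at (277,222) centred between the jaws. I'll descend and grip.

>>> send_rows(targets=[0, 0, 30, 0, 0, 0, 25, 0, 0, 0, 14, 0, 0, 0, 10, 0, 0, 0, 0, 0])

```text
time_s: 9.75
eef_pos: [564.0, 185.5, 50.1]
eef_rot: [-0.103, 0.995, -0.0, -0.0]
wrist_force: [0.6, 0.0, 0.6]
grip_width: 0.376
```

>>> send_rows(targets=[0, 0, 0, 0, 0, 0, 0, 0, 0, 0, 0, 0, 0, 0, 0, 0], grip=8, force=40)

```text
time_s: 10.25
eef_pos: [564.5, 186.1, 51.2]
eef_rot: [-0.103, 0.995, 0.0, 0.001]
wrist_force: [-2.0, 2.4, 6.9]
grip_width: 0.159
```

```bash
python3 -c "
from h import *
lf()"
```

```text
t 10.25 p [564.5 186.1  51.2] yhead 101.83 tilt [-1.3e-03  6.0e-04 -1.0e+00] F [-2.   2.4  6.9] Tz -0.04 w 0.159
push dtool [  -6.6 -172.4  -20.9]
tab dtool [  -5.3 -140.9  -20.9]
yel dtool [ 0.5 -0.2  1.2]
blk dtool [ -10.8 -275.7    1. ]
```

>>> send_rows(targets=[0, 0, 0, 0.14, 0, 0, 0, 0.14, 0, 0, 0, 0.14, 0, 0, 0, 0.14, 0, 0, 0, 0.14, 0, 0, 0, 0.14, 0, 0, 0, 0.14, 0, 0, 0, 0.14, 0, 0, 0, 0.14, 0, 0, 0, 0])

```text
time_s: 11.5
eef_pos: [564.3, 185.9, 51.2]
eef_rot: [0.504, 0.864, 0.0, 0.0]
wrist_force: [-3.7, 1.6, 7.7]
grip_width: 0.153
```

>>> send_rows(targets=[0, 0, 0, 0.06, 0, 0, 0, 0.06, 0, 0, 0, 0.03, 0, 0, 0, 0])

```text
time_s: 12.0
eef_pos: [564.2, 185.8, 51.2]
eef_rot: [0.566, 0.824, 0.0, 0.0]
wrist_force: [-3.5, 0.7, 9.2]
grip_width: 0.156
```

```bash
python3 -c "
from h import *
lf()"
```

```text
t 12.0 p [564.2 185.8  51.2] yhead 21.02 tilt [ 1.e-04  1.e-03 -1.e+00] F [-3.5  0.7  9.2] Tz 0.2 w 0.156
push dtool [-171.1  -20.8  -20.8]
tab dtool [-139.8  -17.   -20.8]
yel dtool [ 0.  -0.2  1.2]
blk dtool [-273.8  -33.2    1.1]
```

Heading is 21.0° and the torque is still low. I'll nudge on until the stop shows as torque.

>>> send_rows(targets=[0, 0, 0, 0.03, 0, 0, 0, 0.03, 0, 0, 0, 0])

```text
time_s: 12.38
eef_pos: [564.4, 185.5, 51.3]
eef_rot: [0.591, 0.807, 0.0, 0.001]
wrist_force: [-2.1, -2.7, 9.5]
grip_width: 0.158
```

```bash
python3 -c "
from h import *
lf()"
```

```text
t 12.38 p [564.4 185.5  51.3] yhead 17.61 tilt [-7.0e-04  1.2e-03 -1.0e+00] F [-2.1 -2.7  9.5] Tz 1.0 w 0.158
push dtool [-171.7  -10.7  -20.6]
tab dtool [-140.3   -8.8  -20.6]
yel dtool [ 0.4 -0.3  1.3]
blk dtool [-274.9  -16.9    1.5]
```

>>> send_rows(targets=[0, 0, 0, 0.03, 0, 0, 0, 0.03, 0, 0, 0, 0])

```text
time_s: 12.75
eef_pos: [564.5, 185.6, 51.4]
eef_rot: [0.614, 0.789, 0.0, 0.001]
wrist_force: [-2.0, -2.6, 10.9]
grip_width: 0.155
```

```bash
python3 -c "
from h import *
lf()"
```

```text
t 12.75 p [564.5 185.6  51.4] yhead 14.24 tilt [-8.0e-04  1.3e-03 -1.0e+00] F [-2.  -2.6 10.9] Tz 2.35 w 0.155
push dtool [-172.    -0.6  -20.5]
tab dtool [-140.6   -0.6  -20.5]
yel dtool [ 0.3 -0.4  1.4]
blk dtool [-275.4   -0.8    1.6]
```

The torque rises steeply past 21°, so the stop is reached. I'll release, rise and look.

>>> send_rows(targets=[0, 0, 0, 0, 0, 0, 0, 0, 0, 0, 0, 0, 0, 0, -30, 0, 0, 0, -30, 0, 0, 0, -30, 0, 0, 0, 0, 0], grip=32)

```text
time_s: 13.62
eef_pos: [565.3, 186.1, 142.5]
eef_rot: [0.615, 0.789, 0.002, 0.001]
wrist_force: [0.2, 0.1, 0.6]
grip_width: 0.372
```

```bash
python3 -c "
from h import *
from m import meas
lf();cap('wrist','w7.png');meas('w7.png')"
```

```text
t 13.62 p [565.3 186.1 142.5] yhead 14.15 tilt [ 3.0e-04  3.8e-03 -1.0e+00] F [0.2 0.1 0.6] Tz -0.04 w 0.372
push dtool [-172.3   -1.5   70.5]
tab dtool [-140.8   -1.5   70.5]
yel dtool [ 0.  -1.7 92.5]
blk dtool [-275.7   -1.6   92.5]
tab 731 c [582.4 108.1] sz [32.9 14.1] longhead 14.6 z 85.9 lockxy [-0.7 57.8]
redall 2359 c [581.9 107.7] sz [42.  47.3] longhead -74.9 z 68.2 lockxy [-1.3 57.5]
yel 906 c [562.8 186.4] sz [14.  41.2] longhead -68.6 z 66.6 lockxy [ -0.6 138.5]
blk few
```

Yellow bar is at -68.6°, so the joint is about 1.445 and at its stop. The bridge is still home (57.7). Now black.

>>> send_rows(targets=[-46, 0, 0, 0, -46, 0, 0, 0, -46, 0, 0, 0, -46, 0, 0, 0, -46, 0, 0, 0, -45.5, -1.5, 0, 0, 0, 0, 0, 0])

```text
time_s: 14.55
eef_pos: [629.6, -84.7, 138.7]
eef_rot: [0.616, 0.788, -0.001, -0.001]
wrist_force: [0.0, 0.1, -0.6]
grip_width: 0.376
```

>>> send_rows(targets=[0, 0, 0, -0.164, 0, 0, 0, -0.164, 0, 0, 0, -0.164, 0, 0, 0, -0.164, 0, 0, 0, -0.164, 0, 0, 0, -0.164, 0, 0, 0, -0.164, 0, 0, 0, -0.164, 0, 0, 0, 0])

```text
time_s: 15.68
eef_pos: [629.5, -81.1, 139.5]
eef_rot: [0.006, 1.0, 0.0, -0.001]
wrist_force: [0.2, -0.8, -0.4]
grip_width: 0.373
```

```bash
python3 -c "
from h import *
from m import meas
lf();cap('wrist','w8.png');meas('w8.png')"
```

```text
t 15.68 p [629.5 -81.1 139.5] yhead 89.31 tilt [ 1.2e-03  3.0e-04 -1.0e+00] F [ 0.2 -0.8 -0.4] Tz -0.02 w 0.373
push dtool [24.4 99.5 67.6]
tab dtool [ 32.5 129.9  67.6]
yel dtool [ 68.6 266.1  89.7]
blk dtool [-2.1 -0.5 89.5]
tab 751 c [583.  102.4] sz [34.7  9.1] longhead 10.4 z 85.6 lockxy [-1.6 52.1]
redall 4207 c [582.8 106.7] sz [43.9 51.1] longhead -76.5 z 64.4 lockxy [-0.7 56.4]
yel few
blk 936 c [630.  -81.3] sz [13.9 41.3] longhead -0.1 z 66.5 lockxy [  -1.  -137.4]
```

View pics/w8.png

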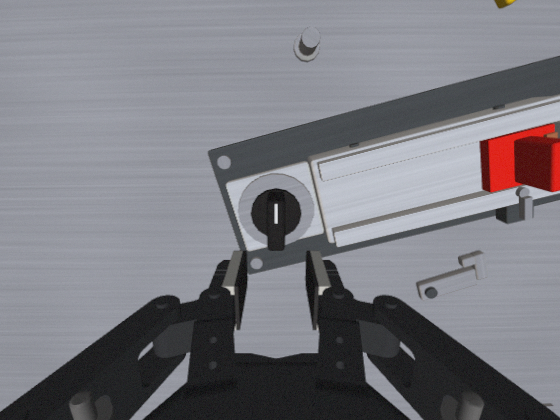

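The black bar at (276,222) is centred between the jaws and the roller pin is well clear. I'll shift 1.5 mm, descend and grip.

>>> send_rows(targets=[-1.5, 0, 30, 0, 0, 0, 30, 0, 0, 0, 20, 0, 0, 0, 9, 0, 0, 0, 0, 0])

```text
time_s: 16.35
eef_pos: [631.2, -81.7, 51.1]
eef_rot: [0.007, 1.0, 0.0, -0.0]
wrist_force: [-0.6, -0.0, 0.6]
grip_width: 0.379
```

>>> send_rows(targets=[0, 0, 0, 0, 0, 0, 0, 0, 0, 0, 0, 0, 0, 0, 0, 0], grip=8)

```text
time_s: 16.85
eef_pos: [632.0, -81.5, 52.4]
eef_rot: [0.006, 1.0, 0.0, 0.001]
wrist_force: [-1.9, 4.9, 7.9]
grip_width: 0.153
```

```bash
python3 -c "
from h import *
lf()"
```

```text
t 16.85 p [632.  -81.5  52.4] yhead 89.32 tilt [-1.6e-03  5.0e-04 -1.0e+00] F [-1.9  4.9  7.9] Tz -0.02 w 0.153
push dtool [ 27.   99.9 -19.6]
tab dtool [ 35.  130.3 -19.6]
yel dtool [ 71.2 266.5   2.4]
blk dtool [ 0.5 -0.1  2.4]
```

>>> send_rows(targets=[0, 0, 0, 0.13, 0, 0, 0, 0.13, 0, 0, 0, 0.13, 0, 0, 0, 0.13, 0, 0, 0, 0.13, 0, 0, 0, 0.13, 0, 0, 0, 0.13, 0, 0, 0, 0.13, 0, 0, 0, 0.13, 0, 0, 0, 0])

```text
time_s: 18.1
eef_pos: [632.0, -81.4, 52.4]
eef_rot: [0.558, 0.83, 0.001, 0.0]
wrist_force: [-1.8, 5.9, 6.3]
grip_width: 0.154
```

>>> send_rows(targets=[0, 0, 0, 0.04, 0, 0, 0, 0.03, 0, 0, 0, 0.03, 0, 0, 0, 0.03, 0, 0, 0, 0])

```text
time_s: 18.73
eef_pos: [632.4, -81.9, 52.6]
eef_rot: [0.61, 0.793, 0.0, 0.001]
wrist_force: [-0.8, 0.2, 7.7]
grip_width: 0.154
```

```bash
python3 -c "
from h import *
lf()"
```

```text
t 18.73 p [632.4 -81.9  52.6] yhead 14.88 tilt [-0.0011  0.002  -1.    ] F [-0.8  0.2  7.7] Tz 1.49 w 0.154
push dtool [104.    0.6 -19.6]
tab dtool [135.4   1.  -19.6]
yel dtool [276.3   2.7   2.3]
blk dtool [ 0.5 -0.7  2.6]
```

>>> send_rows(targets=[0, 0, 0, 0.03, 0, 0, 0, 0])

```text
time_s: 18.98
eef_pos: [632.4, -81.9, 52.6]
eef_rot: [0.621, 0.784, 0.0, 0.001]
wrist_force: [-0.8, 0.7, 7.2]
grip_width: 0.155
```

>>> send_rows(targets=[0, 0, 0, 0, 0, 0, 0, 0, 0, 0, 0, 0, 0, 0, -30, 0, 0, 0, -30, 0, 0, 0, -30, 0, 0, 0, -40, 0, 0, 0, -40, 0, 0, 0, 0, 0], grip=32)

```text
time_s: 20.1
eef_pos: [632.8, -82.1, 224.5]
eef_rot: [0.622, 0.783, 0.001, 0.002]
wrist_force: [-0.6, 0.1, -0.5]
grip_width: 0.377
```

```bash
python3 - <<'E'
from h import *
from m import meas
lf();cap('wrist','w9.png');meas('w9.png');cap('top','t9.png');meas('t9.png')
a=cv2.imread('pics/w9.png');cap('scene','sc9.png');b=cv2.imread('pics/sc9.png')
cv2.imwrite('pics/f.png',cv2.resize(np.hstack([a,b]),(800,300)))
E
```

```text
t 20.1 p [632.8 -82.1 224.5] yhead 13.11 tilt [-0.0018  0.0048 -1.    ] F [-0.6  0.1 -0.5] Tz -0.0 w 0.377
push dtool [104.5  -3.8 152.3]
tab dtool [136.   -4.4 152.2]
yel dtool [276.9  -7.1 174. ]
blk dtool [  1.1  -2.  174.5]
tab few
redall 515 c [587.3  86.4] sz [41.   8.3] longhead 13.7 z 52.8 lockxy [-1.3 35.6]
yel few
blk 514 c [630.8 -81.2] sz [14.  41.3] longhead -68.8 z 66.6 lockxy [  -0.2 -137.4]
tab 130 c [584.2 106.9] sz [32.8 13.4] longhead 13.8 z 87.0 lockxy [ 0.7 56.2]
redall 525 c [584.5 108. ] sz [41.9 47.6] longhead -76.1 z 62.4 lockxy [ 1.2 57.2]
yel 167 c [565.  186.1] sz [14.5 41.8] longhead -68.3 z 66.8 lockxy [  1.5 137.6]
blk few
```

View pics/f.png

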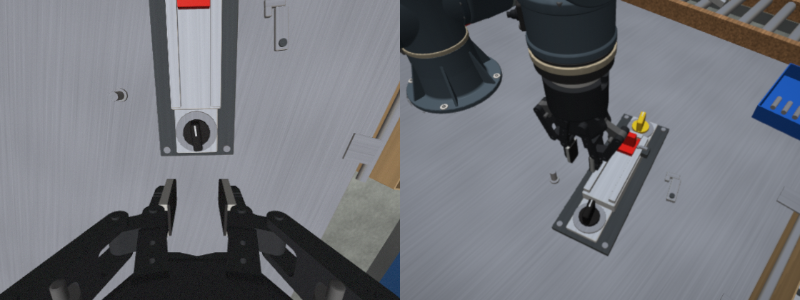

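The final pictures show black at -68.8° (about 1.449), yellow at -68.3 to -68.6° (about 1.44) and the bridge home, with the arm clear. Handing in.

```bash
python3 -c "
from workcell import workorder
print(workorder.job_done())"
```

```text
the job is handed in; nothing more can be done
None
```

The job is done and handed in at about 20 s of the 61 s allowed. I pushed the red bridge home with closed fingers. Then I turned the yellow knob clockwise to its stop, and the black knob after it.

- **Bridge:** the last top view puts it at about 59–60 mm of travel. It jumped roughly 4 mm ahead of the fingers when it snapped, and it stayed there through both knob turns.
- **Knobs:** the bars measured -68.3° to -68.6° for yellow and -68.8° for black. The 1.45 rad end stop corresponds to about -68.9° from my estimate of the lock's angle. On both, torque built up at the stop before I let go.
- **Loose parts:** I never touched them. The roller pin and hook latch appear in place in the final views; I did not separately check the end cap's final position.
- **What disagreed:** the bridge stuck near 47 mm, where the force rose to about 46 N instead of the expected 8 N. It broke free when I eased off, and stayed near 51 mm instead of being pushed back. A second push seated it with almost no force. I did not find the cause; the load looked like finger against tab, not the gripper's body. The top and wrist cameras differed by about 2 mm.

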